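# Load the chocolate carrier on its taper hub and free it with the wedge

## Robot

A 6-joint arm with a two-finger parallel gripper is mounted at the origin on the work surface. World frame = base frame: x ahead of the robot, y to its left, z up, the work surface at z = 0. Lengths are in mm, angles in rad, forces in N, time in s.
With the tool pointing down it reaches from about 275 to 825 mm from the base axis. Payload 4.9 kg.
Tool frame: the origin (TCP) lies between the finger pads; the fingertips stand 17 mm ahead of it and the grasp point (between the pads) lies 2 mm behind it; z points along the fingers, y is the line along which they close (so a half turn about z gives the same grasp; the last joint's range is limited). The gripper opens to 85 mm and grips with 20 to 120 N. Pads are 22 mm wide; open, the fingers measure 114 mm over their backs; the gripper's body (76 mm by 85 mm) begins 54 mm behind the grasp point. The pads swing forward as they close: fully open they stand 13 mm farther back than shut.
Start: joints at [-1.458, 0.326, -0.193, 1.052, 0, 1.437], TCP at [134.377, -533.349, 248.281] pointing down, gripper open.
Joint ranges: [-2.65, 2.65], [-0.97, 1.79], [-1.3, 1.35], [-1.93, 2.1], [-1.47, 1.37], [-3.14, 3.14]. Speed limits (rad/s): [2.57, 2.57, 3.14, 3.14, 3.14, 3.14].

## Interface

Orientations are given as [roll, pitch, yaw] about the fixed x, y, z axes, in that order (R = Rz(yaw) Ry(pitch) Rx(roll)).
In Python, from bench import move_ptp, movel, move_j, grip, dwell, solve_ik, capture, camera_model, IKError, sign_off, spot_in, regions_of, place_of, read_t, read_qpos, read_joint_velocities, read_effort, read_tcp_pos, read_orientation, read_contact_force, read_wrist_torque, read_opening, read_gripper_force gives the robot as it stands. Calls block until the motion is done:
- move_ptp(position, orientation): joint-space move of the TCP to a pose.
- movel(position, rot=None, max_speed=150, threshold=None): straight line of the TCP; rot=None keeps the orientation; max_speed is the mean speed in mm/s. With threshold (N) it stops when the force on the tool has changed by that much, and returns True; else False.
- move_j(angles): joint-space move.
- grip(opening, effort=None): opening from 0.0 (shut) to 1.0 (fully open); effort is the grip in N (None keeps the last); returns when the fingers have stopped.
- dwell(seconds).
- solve_ik(position, orientation): joint angles nearest the present ones, or None.
- capture(name): name is "scene" or "side" or "wrist"; returns (picture, depth): 480x640x3 uint8, blue, green, red; 480x640 float32, mm along the optical axis (not along the pixel's ray), 0 where there is no reading.
- camera_model(name): a dict with "K" (3x3 intrinsics, pixels), "position" and "rotation" of the camera in the world. Camera axes: x right, y up, looking along -z (the intrinsics and any distortion apply to the point x, -y, -z); pixel columns grow to the right and rows downward; lengths in mm; the calibration is good to about 2 mm. The wrist camera is an equidistant fisheye: a pixel r from the principal point sees the ray r / f radians off the axis. A picture is of the moment at which its call begins: read the wrist's pose just before it. camera_model takes no time and is no camera call; for the wrist camera it gives the pose at the moment of the call.
A pose or a line that the arm cannot do raises IKError and nothing moves.
- sign_off(): hands the job in; it is judged then, once.
Trained networks look in the newest picture that a camera, given by its name, has taken for a name from the list of things; names that differ only in an ending like _2 or _b are one class to them, and where a whole thing is asked for, a point or a joint stands for the part that bears it (a point fixed in the world has none). Each returns a list of dicts, best first, with "score" (0 to 1); they miss things now and then, are a little off and sometimes report something else, mostly with a low value. They report only what shows in the picture. A call takes as long as a camera call.
- spot_in(camera, name): "point" ([x, y, z] in mm, in the coordinates of the camera as it stood for that picture, good to about 4 mm: the middle of the surface that is visible of it).
- regions_of(camera, name): "pixels" (480x640 bool, what is visible of it).
- place_of(camera, name): "point" ([x, y, z] in mm, in the coordinates of the camera as it stood for that picture, good to about 4 mm: a listed point, or the origin of a listed thing).
Readings, each from a call of its own:
- read_t(): time.
- read_qpos(): joint angles.
- read_joint_velocities(): joint speeds.
- read_effort(): joint torques, N m.
- read_tcp_pos(): TCP position.
- read_orientation(): TCP orientation.
- read_contact_force(): force on the tool from outside, world axes, zero at the start.
- read_wrist_torque(): the same for the moment, N m.
- read_opening(): opening from 0.0 (shut) to 1.0 (fully open).
- read_gripper_force(): force on a finger pad.
Only numpy, scipy, OpenCV 4.12 (cv2) and the standard library are available. Lean on these libraries where they do the work, as an engineer would, in place of code of your own. Each camera call takes 0.05 s, during which the arm holds its last target. There are 200 camera calls.

## Task

Take the carrier from the cooling stand by its orange grip, start its shank in the hub's socket with the tang clearly crooked to the drive slot (about 30 degrees), and twist it straight while pushing until the tang drops in and the taper is fully home. Swing the bar wide open, lay every chocolate panel that is there flat and side by side on the carrier's plate, holding each gently (under 50 N of grip), and swing the bar shut into its catch. Then leave the carrier alone and drive the red-handled wedge through the tunnel under it until the taper is freed, set the loaded carrier back on the cooling stand with its bar shut, and put the wedge back on its green board; do not disturb the bowl, mug or jar.

Things in the scene. Friction and masses are not known exactly. Their poses are not given: they have to be found in the camera images.
- carrier: Loose aluminium carrier, about 0.5 kg: plate 190 (x) x 100 (y) x 6 mm, taper shank below. Origin: centre of the plate's underside, z up. Bar hinge post (8 mm radius) at x = -83 mm, orange catch at x = +84 mm, 40 mm high. Carried by the orange grip on its shut bar, which then stands right over the shank.
- carrier_plate (a point): Centre of the plate's top (6 mm above the carrier's origin), axes as the carrier's. Panels lie on it in three places, x = -46, 0, +46 mm, each panel's 54 mm across the plate (y), between white pegs 8 mm high, 12 mm long, centred at x = -62, -23, 23, 62 mm, inner faces at y = -31 and +31 mm; the gaps between the pegs leave room for fingers.
- carrier_tang (a point): Lower end of the carrier's tang, on its z axis at z = -50 mm. Taper shank: 6 degrees a side, 44 mm in diameter under the plate to 35 mm at z = -38 mm; flat tang 30 mm along x, 12 mm along y, z = -38 to -50 mm; below it a brass nose 12 mm in diameter, pointed, to z = -69 mm. The shank is slippery (friction 0.25).
- bar (a joint): Angle (rad) of the bar about its upright hinge at carrier x = -83 mm, y = 0. 0 = shut, firm stop in the catch: bar along carrier +x, 28 to 36 mm above the plate's underside (6 mm over panels). Opens anticlockwise from above (free end to carrier +y) to 1.9; stays where left (0.12 N m). A clockwise twist on the grip turns the whole carrier; a hard anticlockwise one opens the bar.
- bar_grip (a point): Middle of the orange grip block on the bar, 83 mm from the hinge, 60 mm above the carrier's origin level. Block: 42 mm along the bar, 18 mm thick across it, 42 mm tall (36 to 78 mm above the plate's underside); pinch it from above across the 18 mm. Site x points along the bar away from the hinge, z up.
- hub: Fixed hub: foot 130 x 145 x 8 mm, body 76 x 76 mm, 80 mm tall. Origin: centre of the underside, z up. Tapered socket in its top (44 mm wide at z = 80, 36 at z = 43 mm), then a ledge with the drive slot, 33 mm along hub x by 15 mm: the tang enters only with carrier x parallel to hub x. Carrier origin over hub origin: about 93 mm with the tang on the ledge, 84 mm home; 10 to 20 N seats it.
- hub_tunnel (a point): Entrance of the wedge tunnel between red marks, on its floor: hub y = -38 mm, z = 8 mm, x = 0. The tunnel runs straight along hub y through to y = +38 mm, 28 mm wide in x, 27 mm high (z 8 to 35 mm). With the carrier home, its nose hangs to 7 mm above the tunnel floor on the hub's axis. The hub's foot, level with the tunnel floor, reaches to y = -90 mm on this side (+55 mm on the other).
- wedge: Loose steel wedge, 183 mm long, 20 mm wide, 0.22 kg. Origin: on its flat underside below the middle of the red handle (36 (x) x 20 (y) mm, 62 mm tall, on a red foot 36 x 60 x 4 mm); x points to the tip, z up. Tip at x = +165 mm, 5 mm high; the top rises 1 in 3.5 to 24 mm at x = +99 mm, then level. Slippery blade (friction 0.2).
- wedge_tip (a point): Tip of the wedge, on its underside. Slid along the tunnel floor from the red-marked side it lifts the carrier's nose (about 5 to 15 N of push); with the wedge's origin some 112 mm from the hub's axis the carrier is raised about 11 mm, loose and leaning up to 7 degrees, and stays up on the wedge when the wedge is let go.
- board: Fixed green board for the wedge, 250 (x) x 90 (y) x 4 mm, on the bench. Origin: centre of its underside.
- stand: Fixed cooling stand: two blue rails 160 mm long along its x, 12 mm thick, tops 80 mm above the bench, inner faces 66 mm apart, outer 90 mm. Origin: centre of its underside. The carrier's plate rests on both rails (carrier origin at z = 80 mm), its length along the rails, the shank hanging between them.
- panel_dark: Dark brown chocolate panel, 40 mm (x) x 54 mm (y) x 16 mm thick, 60 g, fragile: grip with less than 50 N. Origin: centre of its underside, z up. May be absent.
- panel_milk: Milk-brown chocolate panel, 40 mm (x) x 54 mm (y) x 16 mm thick, 60 g, fragile: grip with less than 50 N. Origin: centre of its underside, z up. May be absent.
- panel_white: Cream white chocolate panel, 40 mm (x) x 54 mm (y) x 16 mm thick, 60 g, fragile: grip with less than 50 N. Origin: centre of its underside, z up. May be absent.
- bowl: Red bowl, 96 mm in diameter, 50 mm tall, a bystander. Origin: centre of its underside.
- mug: White mug, 76 mm in diameter, 85 mm tall, a bystander. Origin: centre of its underside.
- jar: Amber jar with a steel cap, 68 mm in diameter, 100 mm tall, a bystander. Origin: centre of its underside.

How it is judged (in metres and radians):
On the way, in this order (a step that is already met when the one before it is completed fails the run):
1. the shank is in the socket with the carrier turned at least 14 degrees away from the drive slot, tang on the ledge (z of carrier in the frame of hub between 0.089 and 0.0975 m and horizontal distance between carrier and hub below 0.006 m and angle between the x axis of carrier and the x axis of hub, either way round above 0.25 rad), for 0.1 s.
2. twisted and pushed fully home: tang in the slot, within about 3 mm of home (z of carrier in the frame of hub between 0.08 and 0.0868 m and horizontal distance between carrier and hub below 0.004 m and angle between the x axis of carrier and the x axis of hub, either way round below 0.13 rad and angle between carrier's own z axis and vertical below 0.05 rad), for 0.3 s.
3. the bar is swung open (over 1.2 rad) with the carrier still home (all of step 2 and value of joint bar above 1.2 rad), for 0.2 s.
4. every panel present lies flat on the carrier's plate, let go, and the bar is then shut in its catch (within 0.06 rad), carrier still home (all of step 2 and x of panel_dark in the frame of carrier between -0.078 and 0.078 m and y of panel_dark in the frame of carrier between -0.022 and 0.022 m and z of panel_dark in the frame of carrier between 0.002 and 0.011 m and x of panel_milk in the frame of carrier between -0.078 and 0.078 m and y of panel_milk in the frame of carrier between -0.022 and 0.022 m and z of panel_milk in the frame of carrier between 0.002 and 0.011 m and x of panel_white in the frame of carrier between -0.078 and 0.078 m and y of panel_white in the frame of carrier between -0.022 and 0.022 m and z of panel_white in the frame of carrier between 0.002 and 0.011 m and contact force between the fingers and panel_dark below 0.2 N and contact force between the fingers and panel_milk below 0.2 N and contact force between the fingers and panel_white below 0.2 N and value of joint bar below 0.06 rad), for 0.3 s.
5. the wedge alone has raised the carrier at least 6 mm in its socket, nothing else holding it (z of carrier in the frame of hub between 0.09 and 0.105 m and horizontal distance between carrier and hub below 0.008 m and contact force between wedge and carrier above 0.5 N and contact force between each of the arm, the fingers and carrier below 0.1 N and horizontal distance between wedge and hub below 0.16 m), for 0.3 s.
At the end, for the whole second after the job is handed in: Carrier level on the stand's rails (within 35 mm along, 20 mm across, 0.2 rad), every panel flat on its plate, bar shut within 0.08 rad; wedge flat on the green board (origin at most 5 mm past its edge); all let go and at rest (z of carrier in the frame of stand between 0.076 and 0.084 m and x of carrier in the frame of stand between -0.035 and 0.035 m and y of carrier in the frame of stand between -0.02 and 0.02 m and angle between the x axis of carrier and the x axis of stand, either way round below 0.2 rad and angle between carrier's own z axis and vertical below 0.06 rad and x of panel_dark in the frame of carrier between -0.078 and 0.078 m and y of panel_dark in the frame of carrier between -0.022 and 0.022 m and z of panel_dark in the frame of carrier between 0.002 and 0.011 m and x of panel_milk in the frame of carrier between -0.078 and 0.078 m and y of panel_milk in the frame of carrier between -0.022 and 0.022 m and z of panel_milk in the frame of carrier between 0.002 and 0.011 m and x of panel_white in the frame of carrier between -0.078 and 0.078 m and y of panel_white in the frame of carrier between -0.022 and 0.022 m and z of panel_white in the frame of carrier between 0.002 and 0.011 m and value of joint bar below 0.08 rad and x of wedge in the frame of board between -0.13 and 0.13 m and y of wedge in the frame of board between -0.05 and 0.05 m and height (world z) of wedge below 0.01 m and angle between wedge's own z axis and vertical below 0.12 rad and linear speed of each of carrier, wedge, panel_dark, panel_milk, panel_white below 0.02 m/s); the robot touches nothing.
It fails at once if the bowl, mug or jar is shoved more than 30 mm (distance of any of bowl, mug, jar from where it was at the start of the episode above 0.03 m).
It fails at once if a chocolate panel is gripped with more than 50 N a side (100 N over both fingers) (contact force between the fingers and panel_dark above 100 N or contact force between the fingers and panel_milk above 100 N or contact force between the fingers and panel_white above 100 N).
Of panel_dark, panel_milk, panel_white only 2 to 3 are there at a start; the rules pass over those that are not, and their reading is None.
At some moment in a run one of panel_dark, panel_milk, panel_white, wedge may be knocked a few centimetres aside while the robot is not near it.
It also fails if it takes over 210 s, if anything falls off the work surface, if the arm or the gripper's body presses on something with over 40 N, if the wrist force passes 120 N, or if a joint passes its speed limit or range.

## Working session

There is one attempt and no reset: what is moved stays moved. The work goes in short steps, each a Python script; the robot and the scene stay as the last script left them, time stands still between calls to the robot, and variables do not carry over. Pictures are saved under pics/ and viewed, at most 17 in all, crops included, and the job is handed in when it is done.

```bash
ls; mkdir -p pics; cat > h.py <<'E'
import numpy as np, cv2
from bench import *
def cw(m,p): return np.array(m["position"])+np.array(m["rotation"])@np.array(p)
def world_map(cam):
    """picture, HxWx3 world points (pinhole cams)"""
    m=camera_model(cam); im,d=capture(cam); K=np.array(m["K"])
    v,u=np.mgrid[:480,:640]
    if cam=="wrist":
        a=(u-K[0,2])/K[0,0]; b=(v-K[1,2])/K[1,1]; r=np.hypot(a,b)+1e-9
        t=np.tan(np.minimum(r,1.5))/r; x=a*t; y=b*t
    else: x=(u-K[0,2])/K[0,0]; y=(v-K[1,2])/K[1,1]
    P=np.stack([x*d,-y*d,-d],-1)@np.array(m["rotation"]).T+np.array(m["position"])
    P[d<=0]=np.nan
    return im,P,m
E
python3 - <<'E'
from h import *
for c in ["scene","side"]:
    im,P,m=world_map(c); cv2.imwrite(f"pics/{c}0.png",im); print(c,{k:np.round(v,3).tolist() if not isinstance(v,str) else v for k,v in m.items()})
    for n in ["carrier","hub","hub_tunnel","bar_grip","wedge","wedge_tip","board","stand","panel_dark","panel_milk","panel_white","bowl","mug","jar"]:
        r=place_of(c,n)
        print(n,[(np.round(cw(m,q["point"])).tolist(),round(q["score"],2)) for q in r[:2]])
print(read_t())
E
```

```text
bench.py
picsTraceback (most recent call last):
  File "<stdin>", line 3, in <module>
  File "h.py", line 12, in world_map
    P=np.stack([x*d,-y*d,-d],-1)@np.array(m["rotation"]).T+np.array(m["position"])
      ~~~~~~~~~~~~~~~~~~~~~~~~~~~~~~~~~~~~~~~~~~~~~~~~~~~~^~~~~~~~~~~~~~~~~~~~~~~~
ValueError: operands could not be broadcast together with shapes (480,640) (3,)
```

```bash
python3 - <<'E'
from h import *
for c in ["scene","side","wrist"]: print(camera_model(c))
E
```

```text
{'K': array([[541.22009747,   0.        , 315.64349159],
       [  0.        , 541.22009747, 237.26279358],
       [  0.        ,   0.        ,   1.        ]]), 'position': array([1317.16044665, -511.14978748,  767.49960189]), 'rotation': array([0.95853622, 0.01981665, 0.95996499])}
{'K': array([[546.64556103,   0.        , 315.09979266],
       [  0.        , 546.64556103, 236.18655678],
       [  0.        ,   0.        ,   1.        ]]), 'position': array([-32.04716168, 593.44397049, 691.54097763]), 'rotation': array([ 0.94912678, -0.00387781, -2.36138005])}
{'K': array([[371.64829954,   0.        , 320.27652648],
       [  0.        , 371.64829954, 248.92185911],
       [  0.        ,   0.        ,   1.        ]]), 'position': array([ 202.43586614, -516.63492845,  372.67387852]), 'rotation': array([-2.84358795e-01,  1.30778283e-03, -1.32368423e+00])}
```

```bash
python3 - <<'E'
s=open('h.py').read()
s=s.replace('from bench import *','from scipy.spatial.transform import Rotation as R\nfrom bench import *\ndef RM(m): return R.from_euler("xyz",m["rotation"]).as_matrix()')
s=s.replace('np.array(m["rotation"])','RM(m)')
open('h.py','w').write(s)
E
python3 - <<'E'
from h import *
for c in ["scene","side"]:
    im,P,m=world_map(c); cv2.imwrite(f"pics/{c}0.png",im); np.save(f"pics/{c}0.npy",P)
    print(c)
    for n in ["carrier","carrier_tang","hub","hub_tunnel","bar_grip","wedge","wedge_tip","board","stand","panel_dark","panel_milk","panel_white","bowl","mug","jar"]:
        r=place_of(c,n)
        print(n,[(np.round(cw(m,q["point"])).tolist(),round(q["score"],2)) for q in r[:2]])
print(read_t())
E
```

```text
scene
carrier [([440.0, 309.0, 81.0], 0.8)]
carrier_tang []
hub [([522.0, 11.0, 4.0], 0.9)]
hub_tunnel [([527.0, -27.0, 6.0], 0.77)]
bar_grip [([445.0, 309.0, 140.0], 0.63), ([444.0, 308.0, 83.0], 0.62)]
wedge [([432.0, -200.0, 1.0], 0.85)]
wedge_tip [([598.0, -207.0, 3.0], 0.93)]
board [([498.0, -195.0, -3.0], 0.73)]
stand [([452.0, 314.0, 5.0], 0.91)]
panel_dark [([586.0, -315.0, -2.0], 0.7), ([601.0, -206.0, 2.0], 0.16)]
panel_milk [([499.0, -194.0, -2.0], 0.19)]
panel_white []
bowl [([744.0, 78.0, -1.0], 0.62), ([446.0, 312.0, 87.0], 0.19)]
mug [([736.0, -147.0, 2.0], 0.58)]
jar [([710.0, 353.0, 1.0], 0.81), ([499.0, -196.0, -4.0], 0.23)]
side
carrier [([446.0, 309.0, 81.0], 0.78)]
carrier_tang []
hub [([521.0, 14.0, -1.0], 0.85)]
hub_tunnel [([529.0, -21.0, 11.0], 0.93)]
bar_grip [([447.0, 307.0, 142.0], 0.69), ([531.0, -22.0, 6.0], 0.29)]
wedge [([431.0, -196.0, 4.0], 0.7)]
wedge_tip [([597.0, -206.0, 7.0], 0.79), ([522.0, 10.0, 2.0], 0.44)]
board [([499.0, -192.0, -3.0], 0.79), ([429.0, -200.0, 2.0], 0.24)]
stand [([451.0, 305.0, 0.0], 0.56), ([739.0, -153.0, 4.0], 0.55)]
panel_dark [([584.0, -318.0, -2.0], 0.89)]
panel_milk []
panel_white []
bowl [([740.0, 79.0, 3.0], 0.85)]
mug [([737.0, -150.0, 0.0], 0.69)]
jar [([706.0, 353.0, 8.0], 0.7)]
1.65
```

View pics/scene0.png

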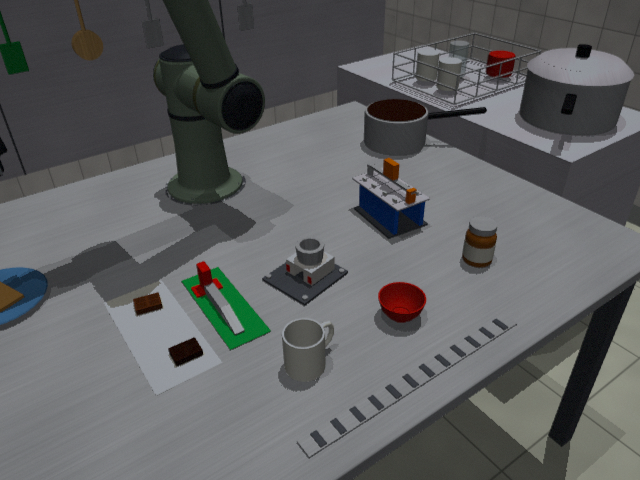

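View pics/side0.png

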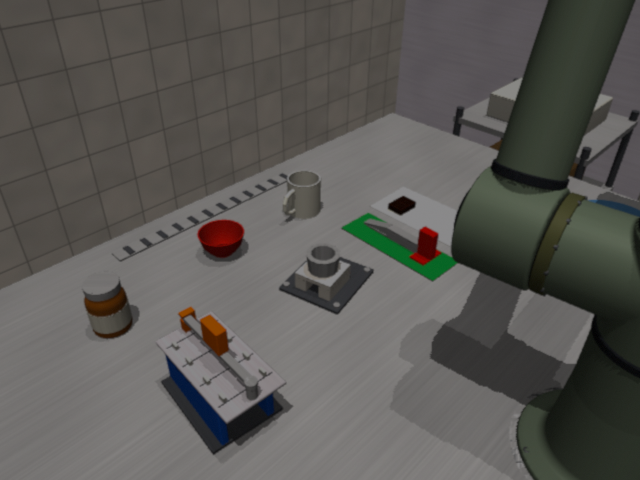

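```bash
cat > fit.py <<'E'
from h import *
def rect(im,P,c,rad,zlo,zhi,hsv=None,show=""):
    m=(np.hypot(P[...,0]-c[0],P[...,1]-c[1])<rad)&(P[...,2]>zlo)&(P[...,2]<zhi)
    if hsv is not None:
        H=cv2.cvtColor(im,cv2.COLOR_BGR2HSV); m&=cv2.inRange(H,np.array(hsv[0]),np.array(hsv[1]))>0
    n,l,s,_=cv2.connectedComponentsWithStats(m.astype(np.uint8),connectivity=8)
    if n<2: print(show,"none"); return
    m=l==1+np.argmax(s[1:,4]); Q=P[m]
    (x,y),(w,h),a=cv2.minAreaRect(Q[:,:2].astype(np.float32))
    if w<h: w,h,a=h,w,a-90
    print(show,f"n={len(Q)} centre {x:.1f},{y:.1f} size {w:.0f}x{h:.0f} yaw(long) {((a+90)%180-90):.1f} z {np.median(Q[:,2]):.1f}")
    return x,y,np.deg2rad(a),Q
E
python3 - <<'E'
from fit import *
for c in ["scene","side"]:
    im=cv2.imread(f"pics/{c}0.png"); P=np.load(f"pics/{c}0.npy"); print(c)
    rect(im,P,(445,309),140,82,100,show="plate")
    rect(im,P,(445,309),30,133,145,show="griptop")
    rect(im,P,(445,309),140,105,131,show="bar")
    rect(im,P,(445,309),140,-5,5,((0,0,0),(179,60,70)),show="standfoot")
    rect(im,P,(522,11),110,4,14,show="foot")
    rect(im,P,(522,11),110,74,90,show="hubtop")
    rect(im,P,(522,11),80,40,60,show="body")
    rect(im,P,(522,11),110,4,40,((0,150,80),(8,255,255)),show="redmarks")
    rect(im,P,(500,-195),180,-5,9,((45,100,40),(85,255,255)),show="board")
    rect(im,P,(431,-198),60,60,75,((0,120,60),(10,255,255)),show="handle")
    rect(im,P,(500,-200),150,7,35,((0,0,60),(179,80,255)),show="blade")
    rect(im,P,(585,-316),45,10,22,show="dark")
    H=cv2.cvtColor(im,cv2.COLOR_BGR2HSV)
    for u,v in ([(148,303),(185,351),(170,330)] if c=="scene" else [(402,205)]): print(np.round(P[v,u]),H[v,u])
    if c=="scene": rect(im,P,P[303,148,:2],45,10,22,show="milk")
    # anything 16mm high over the tray
    m=(P[...,2]>11)&(P[...,2]<20)&(P[...,1]<-240)&(P[...,1]>-500)&(P[...,0]>250)&(P[...,0]<800)
    n,l,s,ce=cv2.connectedComponentsWithStats(m.astype(np.uint8))
    print([(s[i,4],np.round(ce[i]).tolist(),np.round(np.median(P[l==i],0)).tolist()) for i in range(1,n) if s[i,4]>40])
E
```

```text
scene
plate n=1219 centre 445.6,307.7 size 195x104 yaw(long) -3.6 z 86.0
griptop n=72 centre 447.3,301.6 size 45x17 yaw(long) 15.8 z 139.4
bar n=364 centre 444.0,309.5 size 187x28 yaw(long) -6.2 z 115.7
standfoot n=202 centre 521.8,288.9 size 136x60 yaw(long) 56.9 z 1.3
foot n=1523 centre 525.5,-5.3 size 151x133 yaw(long) -77.8 z 7.8
hubtop n=276 centre 521.0,11.8 size 65x62 yaw(long) -46.0 z 78.6
body n=472 centre 520.8,12.1 size 80x80 yaw(long) 12.8 z 43.4
redmarks none
board n=2338 centre 500.1,-194.2 size 253x93 yaw(long) -2.0 z 3.5
handle n=104 centre 435.8,-202.4 size 38x19 yaw(long) -1.4 z 64.7
blade n=575 centre 523.7,-205.5 size 151x22 yaw(long) -3.0 z 25.0
dark n=502 centre 583.0,-316.2 size 55x45 yaw(long) 86.0 z 15.5
[ 414. -325.   12.] [ 11 209  67]
[ 588. -318.   14.] [  4 185  29]
[ 504. -315.    0.] [108  16 160]
milk n=367 centre 410.0,-325.8 size 54x45 yaw(long) 79.4 z 15.1
[(np.int32(356), [147.0, 302.0], [413.0, -327.0, 15.0]), (np.int32(480), [185.0, 350.0], [586.0, -317.0, 16.0])]
side
plate n=5719 centre 443.1,309.3 size 193x101 yaw(long) -3.6 z 86.6
griptop n=157 centre 440.2,316.1 size 46x17 yaw(long) 19.0 z 139.2
bar n=1042 centre 441.9,307.4 size 184x23 yaw(long) -4.7 z 116.7
standfoot n=494 centre 369.7,308.4 size 134x37 yaw(long) -81.1 z 1.1
foot n=1622 centre 523.1,-4.1 size 150x134 yaw(long) -77.2 z 8.4
hubtop n=408 centre 517.8,13.4 size 63x60 yaw(long) -44.6 z 79.4
body n=685 centre 518.4,13.1 size 83x77 yaw(long) -77.6 z 43.8
redmarks none
board n=1827 centre 501.5,-196.4 size 254x96 yaw(long) -1.2 z 4.3
handle n=129 centre 430.9,-200.6 size 35x22 yaw(long) -2.7 z 65.6
blade n=355 centre 522.6,-206.1 size 150x25 yaw(long) -2.4 z 27.3
dark n=264 centre 579.2,-315.3 size 59x42 yaw(long) -89.8 z 16.3
[ 570. -302.   21.] [  4 204  20]
[(np.int32(252), [402.0, 204.0], [577.0, -312.0, 16.0])]
```

```bash
cat >> h.py <<'E'
def go(x,y,z,yaw,lin=False,v=150,th=None):
    """tool straight down, tool x along yaw (deg, modulo half turn chosen for j6)"""
    y0=read_orientation()[2]
    yy=np.deg2rad(yaw); yy+=np.pi*np.round((y0-yy)/np.pi)
    yy=(yy+np.pi)%(2*np.pi)-np.pi
    if lin: return movel([x,y,z],[np.pi,0,yy],max_speed=v,threshold=th)
    move_ptp([x,y,z],[np.pi,0,yy])
def st(s=""): print(s,"t %.1f"%read_t(),"tcp",np.round(read_tcp_pos(),1),"rpy",np.round(read_orientation(),3),"F",np.round(read_contact_force(),1),"op %.3f gf %.1f"%(read_opening(),read_gripper_force()),"j6 %.2f"%read_qpos()[5])
E
python3 - <<'E'
from fit import *
st("start")
for x,y,w in [(435,-201,-2.5),(566,-195,102.6),(519,13,42.6),(444,308,-3.6),(540,-90,102.6)]:
    for a in (w,w-180):
        q=solve_ik([x,y,270],[np.pi,0,np.deg2rad(a)]); print(x,y,a,None if q is None else np.round(q,2))
go(470,-20,280,12.6)
st()
im,P,m=world_map("wrist"); cv2.imwrite("pics/w1.png",im); np.save("pics/w1.npy",P)
for n in ["hub","hub_tunnel"]:
    print(n,[(np.round(cw(m,q["point"]),1).tolist(),round(q["score"],2)) for q in place_of("wrist",n)[:2]])
rect(im,P,(520,12),110,4,14,show="foot")
rect(im,P,(520,12),60,74,90,show="hubtop")
rect(im,P,(520,12),80,38,60,show="body")
E
```

```text
start t 1.6 tcp [ 134.4 -533.4  248.3] rpy [3.142 0.    0.247] F [-0.2 -0.4  0.7] op 1.003 gf 0.0 j6 1.44
435 -201 -2.5 [-0.59  0.18 -0.33  1.06  0.    2.6 ]
435 -201 -182.5 [-0.59  0.18 -0.33  1.06  0.   -0.54]
566 -195 102.6 [-0.46  0.41 -0.02  1.15  0.    0.9 ]
566 -195 -77.4 [-0.46  0.41 -0.02  1.15  0.   -2.25]
519 13 42.6 [-0.12  0.26 -0.23  1.08  0.    2.28]
519 13 -137.4 [-0.12  0.26 -0.23  1.08  0.   -0.86]
444 308 -3.6 [ 0.47  0.29 -0.18  1.1   0.   -2.61]
444 308 -183.6 [ 0.47  0.29 -0.18  1.1   0.    0.53]
540 -90 102.6 [-0.3   0.31 -0.16  1.1   0.    1.05]
540 -90 -77.4 [-0.3   0.31 -0.16  1.1   0.   -2.09]
 t 3.9 tcp [470.1 -20.7 279.9] rpy [3.141 0.    0.219] F [ 0.1 -0.6 -0.2] op 0.997 gf 0.0 j6 2.72
hub [([519.5, 9.8, -5.2], 0.8)]
hub_tunnel [([527.6, -25.8, 7.9], 0.74), ([586.4, -319.8, -4.2], 0.15)]
foot n=9909 centre 522.4,-5.6 size 146x130 yaw(long) -76.9 z 7.6
hubtop n=2103 centre 518.5,11.9 size 62x62 yaw(long) 12.2 z 79.0
body n=2039 centre 518.3,11.8 size 77x76 yaw(long) -77.1 z 42.5
```

View pics/w1.png

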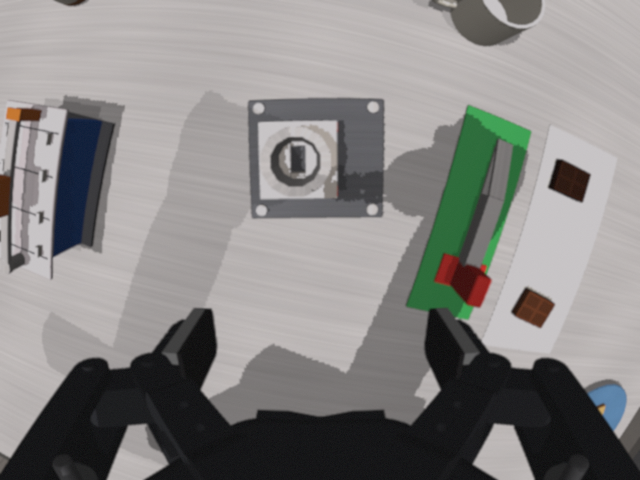

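```bash
python3 - <<'E'
s=open('h.py').read()
s=s.replace('yy+=np.pi*np.round((y0-yy)/np.pi)\n','\n').replace('yy=np.deg2rad(yaw); \n','yy=np.deg2rad(yaw)\n').replace("    y0=read_orientation()[2]\n","")
open('h.py','w').write(s)
E
python3 - <<'E'
from fit import *
go(505,306,290,176.4)
st()
im,P,m=world_map("wrist"); cv2.imwrite("pics/w2.png",im)
for n in ["carrier","bar_grip","stand"]:
    print(n,[(np.round(cw(m,q["point"]),1).tolist(),round(q["score"],2)) for q in place_of("wrist",n)[:2]])
rect(im,P,(445,309),140,82,100,show="plate")
rect(im,P,(445,309),40,133,145,show="griptop")
rect(im,P,(445,309),140,105,128,show="bar")
E
```

```text
t 5.9 tcp [505.1 305.6 290. ] rpy [-3.141 -0.     3.078] F [-1.1  0.3 -0.5] op 0.999 gf 0.0 j6 0.48
carrier [([439.4, 309.3, 80.2], 0.95)]
bar_grip [([442.2, 308.6, 135.7], 0.84), ([441.9, 309.6, 79.6], 0.7)]
stand [([597.9, -212.0, 1.5], 0.2)]
plate n=9529 centre 444.2,336.2 size 188x44 yaw(long) -3.6 z 85.6
griptop none
bar n=1326 centre 500.1,301.0 size 63x21 yaw(long) -2.7 z 115.8
```

View pics/w2.png

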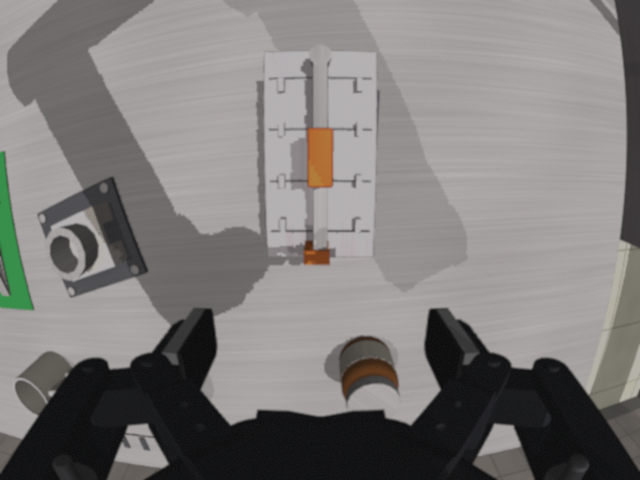

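```bash
python3 - <<'E'
from fit import *
im,P,m=world_map("wrist")
g=rect(im,P,(445,309),50,153,165,show="griptop")
rect(im,P,(445,309),140,82,98,show="plate")
x,y=g[:2]
assert abs(x-443.5)<6 and abs(y-308.8)<5
go(x,y,220,176.4)
go(x,y,142.5,176.4,lin=True,v=80,th=12); st("down")
grip(0.0,90); st("gripped")
f0=np.array(read_contact_force())
go(x,y,275,176.4,lin=True,v=80); st("lift")
im,P,m=world_map("scene"); cv2.imwrite("pics/s1.png",im[100:340,200:520])
E
```

```text
griptop n=1567 centre 442.6,307.8 size 42x18 yaw(long) -3.6 z 157.4
plate n=9560 centre 443.6,336.2 size 189x44 yaw(long) -3.6 z 85.6
down t 7.8 tcp [443. 308. 143.] rpy [3.141e+00 1.000e-03 3.079e+00] F [-0.6 -0.2 -0.4] op 0.999 gf 0.0 j6 0.53
gripped t 8.4 tcp [442.7 308.2 142.8] rpy [3.141 0.    3.079] F [0.2 1.8 1. ] op 0.197 gf 87.7 j6 0.53
lift t 10.2 tcp [442.3 307.6 274.4] rpy [-3.141e+00 -1.000e-03  3.079e+00] F [ 0.1  0.8 -4.9] op 0.194 gf 87.8 j6 0.53
```

View pics/s1.png

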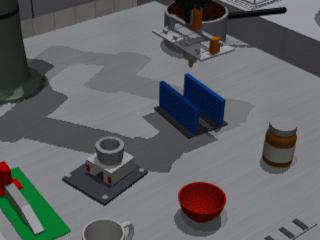

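```bash
python3 - <<'E'
from fit import *
hx,hy=518.4,11.9
go(hx,hy,275,222.8); dwell(0.3); st("over")
print(go(hx,hy,172,222.8,lin=True,v=60,th=8)); st("172")
if read_tcp_pos()[2]<174:
    print(go(hx,hy,150,222.8,lin=True,v=15,th=7)); st("ledge?")
    dwell(0.3); st()
E
```

```text
over t 11.8 tcp [518.4  12.6 275. ] rpy [ 3.142  0.    -2.393] F [-0.6 -1.5 -4.4] op 0.195 gf 87.8 j6 -0.87
False
172 t 13.7 tcp [518.7  11.9 172.4] rpy [-3.141  0.    -2.395] F [ 0.7  0.2 -4.1] op 0.194 gf 87.8 j6 -0.87
True
ledge? t 14.7 tcp [518.4  11.9 155.6] rpy [-3.142 -0.    -2.395] F [-0.6  0.7  5.2] op 0.194 gf 89.4 j6 -0.87
 t 15.0 tcp [518.4  11.9 155.6] rpy [-3.142 -0.    -2.395] F [-0.5 -0.   5.8] op 0.196 gf 89.4 j6 -0.87
```

```bash
python3 - <<'E'
from fit import *
hx,hy=518.4,11.9
z=155
for yaw in [218,213,208,204,201,199,197,195.5,194,192.8,191.5]:
    p=read_tcp_pos()[2]
    r=go(hx,hy,p-0.8,yaw,lin=True,v=20,th=14)
    st(f"{yaw} {r}")
    if read_tcp_pos()[2]<152: break
E
```

```text
218 False t 15.3 tcp [519.3  11.8 155.7] rpy [-3.140e+00  2.000e-03 -2.476e+00] F [0.5 0.7 3.8] op 0.201 gf 88.9 j6 -0.78
213 False t 15.5 tcp [519.3  11.8 155.6] rpy [-3.140e+00  2.000e-03 -2.562e+00] F [0.9 0.2 4.1] op 0.195 gf 89.1 j6 -0.70
208 False t 15.8 tcp [519.1  11.8 155.4] rpy [-3.141e+00  1.000e-03 -2.649e+00] F [-0.3 -0.2  5.8] op 0.194 gf 89.3 j6 -0.61
204 False t 16.0 tcp [519.1  11.9 155.2] rpy [-3.141e+00  1.000e-03 -2.718e+00] F [ 0.3 -0.2  4.7] op 0.199 gf 89.4 j6 -0.54
201 False t 16.3 tcp [518.3  12.1 154.1] rpy [ 3.141 -0.    -2.771] F [ 0.8 -0.4 -4.9] op 0.195 gf 88.4 j6 -0.49
199 False t 16.5 tcp [517.8  12.2 152.4] rpy [ 3.140e+00 -1.000e-03 -2.808e+00] F [ 1.9  1.9 -6.1] op 0.199 gf 88.3 j6 -0.45
197 False t 16.8 tcp [518.   12.1 151.1] rpy [ 3.141e+00 -1.000e-03 -2.843e+00] F [ 0.7  1.2 -5.3] op 0.193 gf 88.2 j6 -0.42
```

```bash
python3 - <<'E'
from fit import *
hx,hy=518.4,11.9
print(go(hx,hy,151,194.5,lin=True,v=10,th=14)); st()
print(go(hx,hy,149.5,192.8,lin=True,v=10,th=14)); st()
print(go(hx,hy,143,192.8,lin=True,v=10,th=26)); st("pushed")
dwell(0.5); st()
print(np.round(read_wrist_torque(),2))
E
```

```text
False
 t 17.0 tcp [518.1  12.  150.8] rpy [ 3.141e+00 -1.000e-03 -2.887e+00] F [ 2.   1.6 -5.4] op 0.200 gf 88.2 j6 -0.37
False
 t 17.3 tcp [518.2  12.1 149.4] rpy [ 3.141 -0.    -2.917] F [ 1.1  1.3 -6. ] op 0.194 gf 88.1 j6 -0.34
True
pushed t 17.8 tcp [518.7  12.3 147.3] rpy [ 3.141e+00  1.000e-03 -2.918e+00] F [-2.4  0.4  8.5] op 0.197 gf 90.2 j6 -0.34
 t 18.3 tcp [518.6  12.4 147.3] rpy [ 3.141e+00  2.000e-03 -2.918e+00] F [-1.4  0.3  8.7] op 0.194 gf 90.2 j6 -0.34
[ 0.12  0.57 -0.03]
```

```bash
python3 - <<'E'
from fit import *
hx,hy=518.4,12.1
for i in range(4):
    r=go(hx,hy,read_tcp_pos()[2]-3,192.8,lin=True,v=8,th=16); dwell(0.2); st(r)
    if read_contact_force()[2]>24: break
dwell(0.3)
grip(1.0); st("open")
go(hx,hy,250,192.8,lin=True,v=120)
go(445,-5,290,192.8+180-360) if False else None
im,P,m=world_map("scene")
rect(im,P,(hx,hy),120,87,100,show="plate")
rect(im,P,(hx,hy),120,154,168,show="grip")
rect(im,P,(hx,hy),60,84,90,show="plate2")
im,P,m=world_map("wrist"); cv2.imwrite("pics/w3.png",im)
rect(im,P,(hx,hy),120,84,97,show="plate w")
rect(im,P,(hx,hy),120,154,168,show="grip w")
E
```

```text
False t 18.9 tcp [518.9  12.3 147. ] rpy [-3.141e+00  2.000e-03 -2.918e+00] F [-4.7  2.6 17.8] op 0.197 gf 91.9 j6 -0.34
False t 19.3 tcp [519.   12.3 146.9] rpy [-3.141e+00  2.000e-03 -2.918e+00] F [-6.1  2.4 19.7] op 0.200 gf 91.9 j6 -0.34
False t 19.8 tcp [518.9  12.3 146.9] rpy [-3.141e+00  2.000e-03 -2.918e+00] F [-5.6  2.7 21. ] op 0.200 gf 91.9 j6 -0.34
False t 20.2 tcp [519.   12.3 146.9] rpy [-3.141e+00  2.000e-03 -2.918e+00] F [-6.4  3.5 20.2] op 0.199 gf 91.9 j6 -0.34
open t 21.2 tcp [518.3  12.1 143.8] rpy [ 3.142 -0.    -2.918] F [-0.1 -0.5 -0.5] op 0.997 gf 0.0 j6 -0.34
plate n=1842 centre 521.4,12.2 size 191x103 yaw(long) 12.6 z 90.5
grip n=151 centre 521.5,11.6 size 47x22 yaw(long) 12.5 z 161.7
plate2 n=237 centre 511.6,-13.9 size 81x77 yaw(long) -56.1 z 89.0
plate w n=11222 centre 512.2,38.5 size 190x49 yaw(long) 14.3 z 90.7
grip w n=1998 centre 518.7,11.2 size 42x18 yaw(long) 12.1 z 162.2
```

```bash
cat >> h.py <<'E'
C=np.array([518.9,12.0]); CY=12.5   # carrier home
def car(x,y,a=0): 
    """carrier frame xy -> world"""
    c=np.deg2rad(CY); return C+np.array([[np.cos(c),-np.sin(c)],[np.sin(c),np.cos(c)]])@[x,y]
def barpt(th,r,l):
    t=np.deg2rad(th); return car(-83+r*np.cos(t)-l*np.sin(t), r*np.sin(t)+l*np.cos(t))
E
python3 - <<'E'
from fit import *
grip(0.0,30)
p=barpt(0,83,-45); go(*p,250,180+CY); 
go(*p,145,180+CY,lin=True,v=120,th=10)
for th in [0]+list(range(6,103,8)):
    p=barpt(th,83,-24); r=go(*p,145,180+CY+th,lin=True,v=60,th=15)
    if r: st(f"stopped {th}"); break
st("swept")
p=barpt(th,83,-45); go(*p,145,180+CY+th,lin=True,v=80); go(*p,300,180+CY+th,lin=True,v=200)
im,P,m=world_map("scene"); cv2.imwrite("pics/s2.png",im[120:400,60:460])
rect(im,P,C,120,87,95,show="plate"); rect(im,P,barpt(95,83,0),50,154,168,show="grip")
E
```

```text
swept t 29.4 tcp [425.7  79.5 145.1] rpy [-3.141  0.    -1.146] F [0.1 0.1 0.5] op 0.004 gf 0.0 j6 -1.98
plate n=2035 centre 521.0,12.9 size 192x103 yaw(long) 15.1 z 90.7
grip n=99 centre 406.9,68.5 size 46x19 yaw(long) -67.3 z 158.8
```

View pics/s2.png

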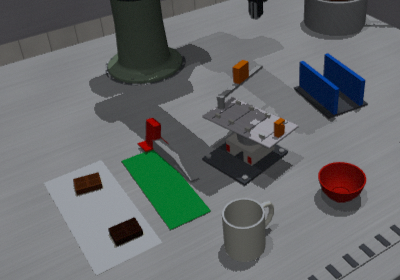

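```bash
python3 - <<'E'
from fit import *
go(560,-312,320,180); grip(0.82,30)
st()
im,P,m=world_map("wrist"); cv2.imwrite("pics/w4.png",im)
H=cv2.cvtColor(im,cv2.COLOR_BGR2HSV)
m2=(P[...,2]>11)&(P[...,2]<20)&(P[...,1]<-230)&(P[...,1]>-450)&(P[...,0]>300)&(P[...,0]<720)
n,l,s,ce=cv2.connectedComponentsWithStats(m2.astype(np.uint8))
for i in range(1,n):
    if s[i,4]>150: c=np.median(P[l==i],0); print(np.round(ce[i]),H[l==i].mean(0).round()); rect(im,P,c[:2],45,11,20,show="panel")
for n in ["panel_dark","panel_milk","panel_white"]:
    print(n,[(np.round(cw(m,q["point"]),1).tolist(),round(q["score"],2)) for q in place_of("wrist",n)[:2]])
rect(im,P,C,120,87,95,show="plate")
E
```

```text
t 33.0 tcp [ 560. -312.  320.] rpy [ 3.142  0.    -3.142] F [ 0.3 -0.7  0.4] op 0.822 gf 0.0 j6 -0.62
[308.  75.] [ 10. 116.  77.]
panel n=1589 centre 407.1,-327.1 size 55x41 yaw(long) 77.7 z 15.8
[316. 222.] [  9. 102.  62.]
panel n=1497 centre 580.4,-318.0 size 54x40 yaw(long) 87.8 z 15.7
panel_dark []
panel_milk [([408.2, -323.0, 1.6], 0.61)]
panel_white []
plate n=8135 centre 517.6,11.3 size 190x101 yaw(long) 15.1 z 90.3
```

View pics/w4.png

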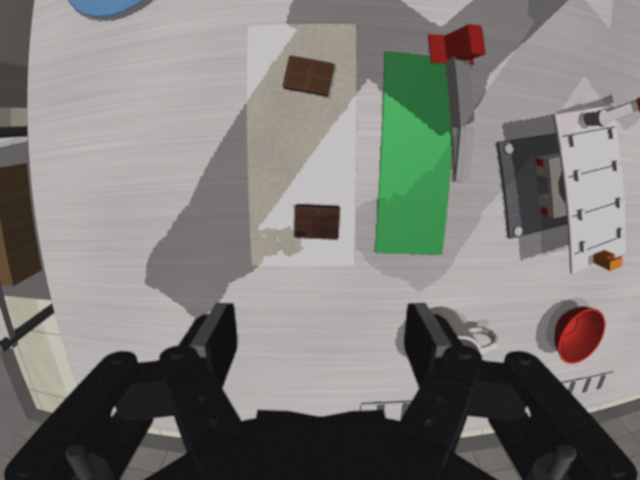

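```bash
sed -i 's/^C=np.array.*/C=np.array([518.3,11.8]); CY=15.1/' h.py
cat >> h.py <<'E'
def pick(x,y,yaw):
    grip(0.8,30); go(x,y,120,yaw); go(x,y,32,yaw,lin=True,v=100)
    r=go(x,y,4,yaw,lin=True,v=15,th=4); zt=read_tcp_pos()[2]; st(f"touch {r}")
    go(x,y,zt+3.5,yaw,lin=True,v=20); grip(0.0,30); st("held")
    z=read_tcp_pos()[2]
    assert 0.5<read_opening()<0.75
    go(x,y,200,yaw,lin=True,v=100); dwell(.2); st("up"); return z
def place(cx,cy,z):
    p=car(cx,cy); yaw=180+CY
    go(*p,220,yaw); go(*p,z+90.5+12,yaw,lin=True,v=80); dwell(.2)
    r=go(*p,z+90.5-2,yaw,lin=True,v=10,th=4); st(f"set {r}, expected {z+90.5:.1f}")
    grip(0.8,30); st("released")
    go(*p,250,yaw,lin=True,v=100)
E
python3 - <<'E'
from fit import *
z=pick(580.4,-318.0,177.8)
place(43,0,z)
E
```

```text
touch True t 36.6 tcp [ 580.4 -318.     9.8] rpy [ 3.142 -0.     3.103] F [-0.5  0.6  4. ] op 0.798 gf 2.2 j6 -0.57
held t 37.3 tcp [ 580.6 -318.1   13.5] rpy [-3.141  0.     3.103] F [0.1 0.8 2.2] op 0.622 gf 33.2 j6 -0.57
up t 39.5 tcp [ 580.3 -317.9  199.6] rpy [ 3.141 -0.     3.103] F [ 0.8 -0.3 -1.4] op 0.623 gf 31.6 j6 -0.57
set True, expected 104.0 t 43.5 tcp [560.6  22.7 104.3] rpy [-3.140e+00  1.000e-03 -2.878e+00] F [ 0.7 -0.2  3.3] op 0.628 gf 33.7 j6 -0.35
released t 43.8 tcp [559.5  22.9 103.5] rpy [-3.141e+00 -1.000e-03 -2.878e+00] F [-0.8  0.1 -0.3] op 0.801 gf 0.0 j6 -0.35
```

```bash
python3 - <<'E'
from fit import *
go(480,-310,300,180)
im,P,m=world_map("wrist")
g=rect(im,P,(408,-326),80,11,20,show="milk")
assert g and len(g[3])>800
yaw=np.rad2deg(g[2])%180+90
z=pick(g[0],g[1],yaw)
place(0,0,z)
p=car(-60,0); go(*p,300,180+CY)
im,P,m=world_map("wrist"); cv2.imwrite("pics/w5.png",im)
p=rect(im,P,C,130,87,95,show="plate")
rect(im,P,car(0,0),28,102,111,show="milk"); rect(im,P,car(45,0),23,102,111,show="dark")
E
```

```text
milk n=1778 centre 406.9,-327.2 size 55x41 yaw(long) 78.2 z 15.7
touch True t 50.2 tcp [ 406.9 -327.1    9.8] rpy [ 3.141 -0.     2.936] F [-0.5  1.1  5.9] op 0.800 gf 2.6 j6 -0.61
held t 50.8 tcp [ 407.  -327.4   13.5] rpy [-3.141  0.     2.936] F [-0.7 -0.   3.6] op 0.618 gf 33.9 j6 -0.61
up t 53.0 tcp [ 406.8 -327.   199.7] rpy [ 3.141 -0.     2.936] F [ 1.2 -0.1  0.2] op 0.625 gf 31.6 j6 -0.61
set True, expected 104.0 t 57.1 tcp [518.4  11.4 104.3] rpy [-3.14  -0.    -2.878] F [ 0.1 -1.4  3.4] op 0.624 gf 33.9 j6 -0.38
released t 57.4 tcp [517.4  11.7 103.5] rpy [ 3.141e+00 -2.000e-03 -2.878e+00] F [ 0.3 -0.3 -1.6] op 0.800 gf 0.0 j6 -0.38
plate n=11783 centre 518.0,12.1 size 190x101 yaw(long) 15.1 z 90.1
milk n=2169 centre 517.6,11.2 size 54x40 yaw(long) -75.2 z 106.5
dark n=1428 centre 559.5,22.8 size 46x40 yaw(long) -72.0 z 107.0
```

View pics/w5.png

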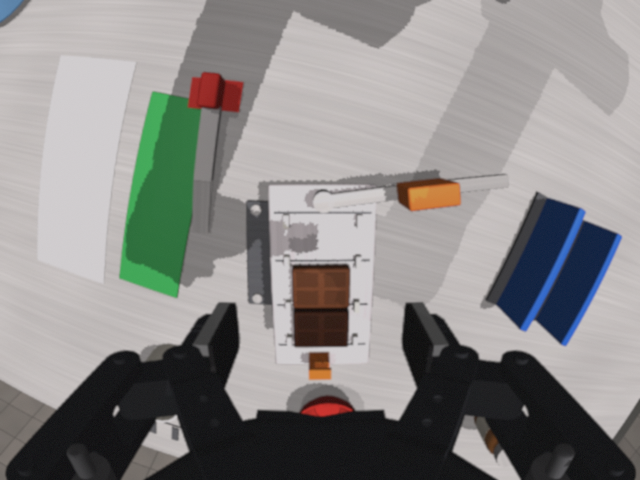

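```bash
python3 - <<'E'
from fit import *
grip(0.0,30)
p=barpt(100,83,48); go(*p,260,180+CY+100); go(*p,145,180+CY+100,lin=True,v=120,th=10); st()
for th in list(range(96,0,-8))+[2,0,-2,-4,-6]:
    p=barpt(th,83,24); r=go(*p,145,180+CY+max(th,0),lin=True,v=60 if th>10 else 20,th=12 if th<10 else 15)
    if r: st(f"stopped {th}"); break
st("swept")
p=barpt(th,83,48); go(*p,145,180+CY,lin=True,v=80); go(*p,300,180+CY,lin=True,v=200)
p=car(-70,0); go(*p,300,180+CY)
im,P,m=world_map("wrist"); cv2.imwrite("pics/w6.png",im)
rect(im,P,C,130,87,95,show="plate part"); rect(im,P,C,60,154,168,show="grip")
H=cv2.cvtColor(im,cv2.COLOR_BGR2HSV)
im,P,m=world_map("scene"); rect(im,P,C,130,87,95,show="plate s"); rect(im,P,C,60,154,168,show="grip s"); rect(im,P,C,100,113,128,show="bar s")
E
```

```text
t 62.7 tcp [360.   44.9 145.5] rpy [-3.141 -0.    -1.133] F [-0.  -0.3 -0.1] op -0.003 gf 0.0 j6 -2.09
swept t 69.4 tcp [513.4  31.2 145.1] rpy [ 3.131e+00 -2.000e-03 -2.876e+00] F [-9.9 15.6 10.8] op -0.000 gf 8.7 j6 -0.35
plate part n=9150 centre 507.4,9.3 size 168x101 yaw(long) 10.3 z 90.7
grip none
plate s n=1239 centre 520.7,12.3 size 195x105 yaw(long) 10.4 z 90.2
grip s n=147 centre 523.6,11.4 size 44x22 yaw(long) 5.8 z 161.8
bar s n=420 centre 521.5,8.2 size 183x26 yaw(long) 10.0 z 120.2
```

View pics/w6.png

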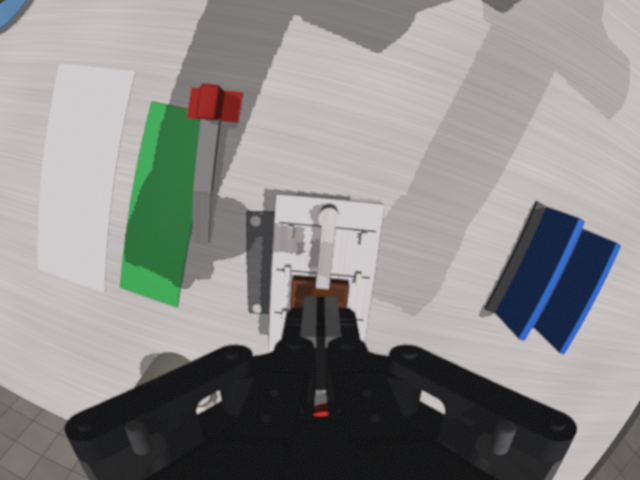

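```bash
python3 - <<'E'
from fit import *
grip(1.0,30)
go(520,-150,290,175); st()
im,P,m=world_map("wrist"); cv2.imwrite("pics/w7.png",im)
W=(440,-160)
g=rect(im,P,W,90,52,72,((0,120,50),(10,255,255)),show="handle top")
rect(im,P,W,90,-3,14,((0,120,50),(10,255,255)),show="red foot")
b=rect(im,P,(510,-160),140,7,40,((0,0,40),(179,70,255)),show="blade")
rect(im,P,(500,-195),180,-5,9,((45,100,30),(85,255,255)),show="board")
Q=b[3]; top=Q[Q[:,2]>18]; print(np.round(np.percentile(top[:,2],[5,50,95]),1))
ht=g[3]; A=np.c_[ht,]; c=ht.mean(0); print(c, np.linalg.svd(ht-c)[2][2])
for n in ["wedge","wedge_tip","hub","board"]: print(n,[(np.round(cw(m,q["point"]),1).tolist(),round(q["score"],2)) for q in place_of("wrist",n)[:1]])
# carrier check
rect(im,P,C,130,87,95,show="plate"); rect(im,P,C,60,154,168,show="grip"); rect(im,P,(520,0),110,4,14,show="foot")
E
```

```text
t 72.8 tcp [ 519.7 -150.3  289.5] rpy [ 3.141e+00 -1.000e-03  3.053e+00] F [0.2 0.7 0.6] op 1.002 gf 0.0 j6 -0.33
handle top n=736 centre 366.1,-146.2 size 33x22 yaw(long) 5.5 z 65.5
red foot n=510 centre 367.3,-173.5 size 32x21 yaw(long) 5.7 z 11.9
blade n=3404 centre 530.9,-44.9 size 129x65 yaw(long) 13.2 z 7.8
board n=15459 centre 498.2,-196.6 size 247x88 yaw(long) -1.9 z 3.5
[19.2 33.9 39.3]
[ 367.19911924 -146.38097138   64.88448401] [-0.0818035   0.04691874 -0.99554348]
wedge [([362.5, -150.8, 2.1], 0.81)]
wedge_tip [([528.6, -141.5, 0.1], 0.91)]
hub []
board []
plate n=9133 centre 518.5,10.9 size 190x101 yaw(long) 9.8 z 90.3
grip n=1205 centre 519.5,9.2 size 43x19 yaw(long) 9.4 z 161.9
foot n=5420 centre 531.0,-44.5 size 130x66 yaw(long) 12.9 z 7.4
```

View pics/w7.png

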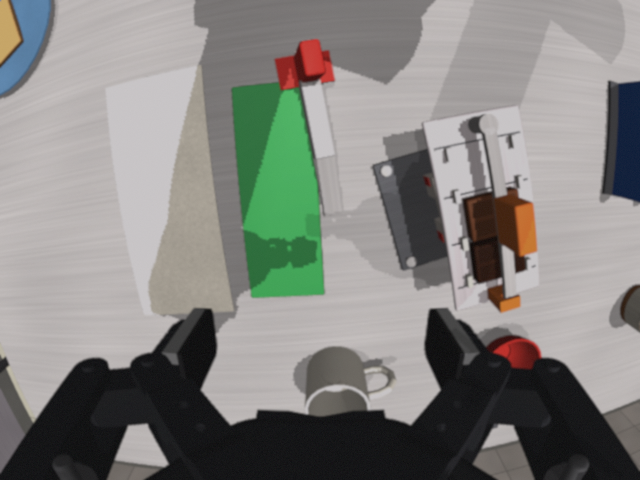

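```bash
cat > wm.py <<'E'
from fit import *
def blade(im,P,box):
    x0,x1,y0,y1=box
    m=(P[...,0]>x0)&(P[...,0]<x1)&(P[...,1]>y0)&(P[...,1]<y1)&(P[...,2]>5.5)&(P[...,2]<32)
    H=cv2.cvtColor(im,cv2.COLOR_BGR2HSV); m&=H[...,1]<60
    Q=P[m]
    (x,y),(w,h),a=cv2.minAreaRect(Q[:,:2].astype(np.float32))
    print("blade",len(Q),round(x,1),round(y,1),round(w),round(h),round(a,1))
    for xx in range(int(x0)+10,int(x1),20):
        s=Q[abs(Q[:,0]-xx)<4]
        if len(s)>5: print(xx,"y mid",round((s[:,1].min()+s[:,1].max())/2,1),"w",round(np.ptp(s[:,1]),1),"z",np.round(np.percentile(s[:,2],[10,50,90]),1))
E
python3 - <<'E'
from wm import *
go(470,-150,240,184.5)
im,P,m=world_map("wrist"); st()
blade(im,P,(390,540,-170,-110))
rect(im,P,(366,-146),60,52,72,((0,120,50),(10,255,255)),show="handle top")
s=P[(abs(P[...,0]-367)<40)&(abs(P[...,1]+147)<45)&(P[...,2]>-5)&(P[...,2]<20)&(cv2.cvtColor(im,cv2.COLOR_BGR2HSV)[...,1]>150)&(im[...,2]>im[...,1]*2)]
for yy in (-180,-172,-164,-132,-124,-116): 
    q=s[abs(s[:,1]-yy)<4]; print(yy,len(q),np.round(np.median(q,0),1) if len(q) else "")
im,P,m=world_map("scene"); blade(im,P,(390,540,-170,-110)); rect(im,P,(366,-146),60,52,72,((0,120,50),(10,255,255)),show="handle top s")
E
```

```text
t 73.4 tcp [ 470.5 -149.8  240.8] rpy [-3.141e+00  2.000e-03 -3.063e+00] F [-0.1 -0.9 -0.1] op 1.001 gf 0.0 j6 -0.54
blade 3277 458.6 -143.9 139 23 5.1
400 y mid -149.1 w 23.4 z [24.9 27.3 29.2]
420 y mid -147.5 w 23.6 z [22.4 26.9 28.7]
440 y mid -145.3 w 22.9 z [24.2 26.5 28.2]
460 y mid -143.4 w 22.6 z [21.5 26.  27.5]
480 y mid -141.8 w 21.9 z [ 8.4 20.5 22.7]
500 y mid -140.5 w 21.5 z [12.3 14.4 16.2]
520 y mid -138.7 w 19.9 z [ 6.7  8.7 10.7]
handle top n=1117 centre 364.5,-146.7 size 34x22 yaw(long) 7.0 z 65.6
-180 290 [ 366.  -179.7   12.8]
-172 313 [ 366.1 -172.    11.5]
-164 180 [ 368.1 -165.7   10.9]
-132 138 [ 359.8 -129.9    4.5]
-124 54 [ 370.3 -126.9    4. ]
-116 0 
blade 633 459.9 -142.4 142 26 5.9
400 y mid -148.3 w 23.0 z [ 9.6 25.7 29.1]
420 y mid -146.5 w 25.3 z [12.  24.8 28. ]
440 y mid -145.0 w 22.3 z [ 9.8 23.5 27.1]
460 y mid -142.9 w 22.8 z [10.6 24.9 27.3]
480 y mid -141.0 w 22.6 z [ 7.6 20.6 23.6]
500 y mid -138.3 w 21.6 z [11.9 14.7 17.4]
520 y mid -138.0 w 22.9 z [ 6.9  9.2 12.2]
handle top s n=144 centre 367.0,-146.1 size 41x23 yaw(long) 3.4 z 64.1
```

```bash
python3 - <<'E'
from wm import *
go(366,-148.5,150,185.1); go(366,-148.5,43,185.1,lin=True,v=80,th=8); st("down")
grip(0.0,100); dwell(.2); st("held")
go(366,-148.5,180,185.1,lin=True,v=80); 
def tun(d): a=np.deg2rad(12.8); return 518.4+d*np.sin(a),11.9-d*np.cos(a)
go(*tun(260),180,282.8); dwell(.3); st("air")
for c in ("scene","side"):
    im,P,m=world_map(c); cv2.imwrite(f"pics/{c}3.png",im[60:420,100:580])
    for n in ["wedge","wedge_tip"]: print(c,n,[(np.round(cw(m,q["point"]),1).tolist(),round(q["score"],2)) for q in place_of(c,n)[:1]])
E
```

```text
down t 75.6 tcp [ 366.3 -148.7   43.3] rpy [-3.141e+00  1.000e-03 -3.053e+00] F [ 0.1 -0.3  0.1] op 1.002 gf 0.0 j6 -0.66
held t 76.4 tcp [ 366.2 -148.7   43.3] rpy [-3.141  0.    -3.053] F [-1.6  0.1  5.3] op 0.219 gf 96.8 j6 -0.66
air t 80.0 tcp [ 575.9 -241.6  180.3] rpy [-3.141 -0.    -1.348] F [ 0.3 -0.4 -1.6] op 0.220 gf 97.0 j6 -2.31
scene wedge [([578.3, -242.3, 138.2], 0.6)]
scene wedge_tip [([545.0, -79.9, 138.5], 0.77)]
side wedge [([576.9, -239.3, 142.5], 0.61)]
side wedge_tip [([542.0, -81.2, 141.2], 0.61)]
```

View pics/scene3.png

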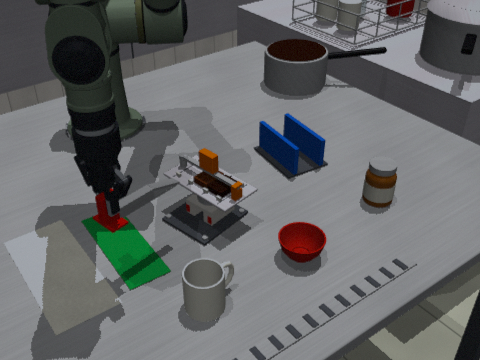

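```bash
python3 - <<'E'
from wm import *
def tun(d): a=np.deg2rad(12.8); return 518.4+d*np.sin(a),11.9-d*np.cos(a)
go(*tun(220),120,282.8,lin=True,v=120); go(*tun(216),60,282.8,lin=True,v=60); dwell(.2); st()
r=go(*tun(216),43,282.8,lin=True,v=10,th=3); st(f"foot {r}")
z=read_tcp_pos()[2]
go(*tun(216),z+0.7,282.8,lin=True,v=10); st()
im,P,m=world_map("scene"); cv2.imwrite("pics/s4.png",cv2.resize(im[200:360,170:370],None,fx=4,fy=3.5,interpolation=cv2.INTER_CUBIC))
im,P,m=world_map("wrist"); cv2.imwrite("pics/w8.png",im)
E
```

```text
t 82.4 tcp [ 566.6 -198.9   60.5] rpy [-3.141e+00 -1.000e-03 -1.347e+00] F [ 0.5  1.  -3.8] op 0.218 gf 97.0 j6 -2.25
foot True t 83.6 tcp [ 566.3 -198.9   47. ] rpy [-3.142  0.    -1.348] F [ 1.2 -2.2  3.9] op 0.225 gf 97.7 j6 -2.25
 t 84.0 tcp [ 566.1 -198.7   47.5] rpy [ 3.141  0.    -1.347] F [-0.9  0.4 -0.1] op 0.221 gf 97.2 j6 -2.25
```

View pics/s4.png

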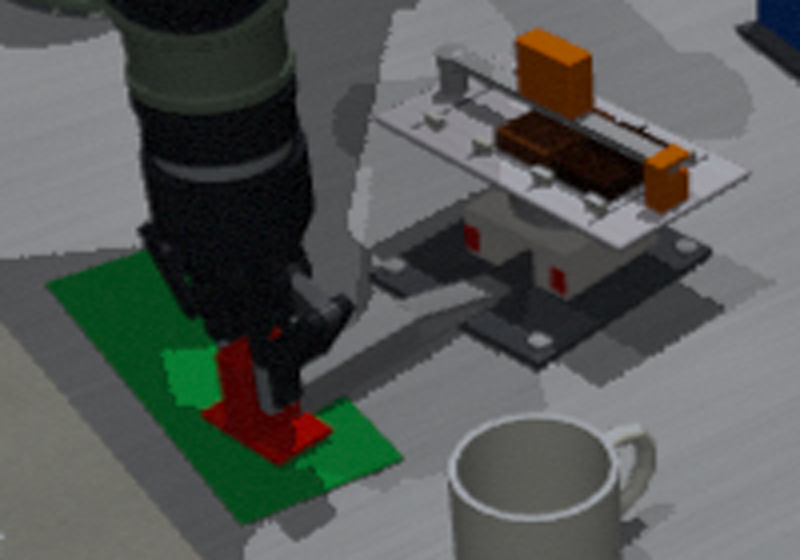

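```bash
python3 - <<'E'
from wm import *
def tun(d): a=np.deg2rad(12.8); return 518.4+d*np.sin(a),11.9-d*np.cos(a)
z=47.5
for d in (200,185,172,163,155,148,141,134,127,120,113):
    r=go(*tun(d),z,282.8,lin=True,v=30,th=10 if d>160 else 40); st(f"d={d} {r}")
    if r: break
E
```

```text
d=200 False t 84.8 tcp [ 562.4 -182.5   47.3] rpy [ 3.141e+00  1.000e-03 -1.347e+00] F [-0.   1.   0.2] op 0.219 gf 97.2 j6 -2.23
d=185 False t 85.4 tcp [ 559.1 -167.9   47.4] rpy [ 3.141e+00  1.000e-03 -1.347e+00] F [0.1 0.8 1. ] op 0.222 gf 97.3 j6 -2.21
d=172 False t 86.0 tcp [ 556.2 -155.2   47.4] rpy [ 3.141e+00  1.000e-03 -1.347e+00] F [0.1 1.1 0.6] op 0.221 gf 97.3 j6 -2.19
d=163 False t 86.4 tcp [ 554.3 -146.5   47.4] rpy [ 3.142e+00  1.000e-03 -1.347e+00] F [0.7 0.5 0.7] op 0.221 gf 97.3 j6 -2.18
d=155 False t 86.8 tcp [ 552.6 -138.7   47.4] rpy [-3.142e+00  1.000e-03 -1.347e+00] F [0.2 1.4 0.7] op 0.223 gf 97.4 j6 -2.17
d=148 False t 87.2 tcp [ 552.5 -134.9   48.5] rpy [-3.141 -0.006 -1.348] F [ 0.2 -7.2  0.3] op 0.223 gf 97.5 j6 -2.16
d=141 False t 87.6 tcp [ 551.9 -129.1   48.9] rpy [-3.139 -0.008 -1.349] F [ 2.4 -8.9  2.1] op 0.229 gf 97.5 j6 -2.15
d=134 False t 88.0 tcp [ 550.3 -121.9   48.7] rpy [-3.139 -0.008 -1.349] F [ 2.8 -9.   1. ] op 0.219 gf 97.5 j6 -2.14
d=127 False t 88.4 tcp [ 548.6 -114.8   48.6] rpy [-3.139 -0.007 -1.349] F [ 3.1 -7.3  0.4] op 0.224 gf 97.4 j6 -2.13
d=120 False t 88.8 tcp [ 546.7 -107.6   48.4] rpy [-3.14  -0.006 -1.349] F [ 1.1 -6.8  1.1] op 0.223 gf 97.4 j6 -2.12
d=113 False t 89.2 tcp [ 544.9 -100.6   48.3] rpy [-3.14  -0.006 -1.349] F [ 1.3 -5.9  1.2] op 0.223 gf 97.3 j6 -2.11
```

```bash
python3 - <<'E'
from wm import *
def tun(d): a=np.deg2rad(12.8); return 518.4+d*np.sin(a),11.9-d*np.cos(a)
r=go(*tun(109.5),47.5,282.8,lin=True,v=30,th=40); st("in")
im,P,m=world_map("scene"); rect(im,P,C,130,94,108,show="plate held")
grip(0.7); st("rel"); dwell(.4)
p=read_tcp_pos(); go(p[0],p[1],130,282.8,lin=True,v=60); go(*tun(150),260,282.8,lin=True,v=150); st()
dwell(.3)
go(*tun(90),330,282.8)
im,P,m=world_map("scene"); rect(im,P,C,130,94,108,show="plate"); rect(im,P,C,60,163,185,show="grip")
im,P,m=world_map("side"); rect(im,P,C,130,94,108,show="plate sd"); rect(im,P,C,60,163,185,show="grip sd")
im,P,m=world_map("wrist"); cv2.imwrite("pics/w9.png",im);rect(im,P,C,130,90,112,show="plate w"); rect(im,P,C,60,163,185,show="grip w")
pl=P[(np.hypot(P[...,0]-C[0],P[...,1]-C[1])<110)&(P[...,2]>92)&(P[...,2]<108)]
A=np.c_[pl[:,:2]-C,np.ones(len(pl))]; print("plane",np.linalg.lstsq(A,pl[:,2],rcond=None)[0].round(3))
E
```

```text
in t 89.4 tcp [543.9 -96.8  48.1] rpy [-3.14  -0.005 -1.349] F [ 1.4 -5.1 -0.9] op 0.223 gf 97.3 j6 -2.10
plate held n=677 centre 554.7,16.5 size 122x103 yaw(long) 9.8 z 99.6
rel t 89.9 tcp [542.5 -94.6  47.4] rpy [ 3.141  0.    -1.347] F [ 0.  -0.1  0.4] op 0.700 gf 0.0 j6 -2.10
 t 92.9 tcp [ 551. -134.  259.] rpy [ 3.140e+00  1.000e-03 -1.347e+00] F [-0.2  0.8 -0.6] op 0.702 gf 0.0 j6 -2.16
plate n=676 centre 516.7,-8.9 size 161x63 yaw(long) 8.7 z 102.7
grip n=168 centre 534.1,10.4 size 43x21 yaw(long) 9.0 z 170.9
plate sd n=871 centre 535.0,26.6 size 144x79 yaw(long) 9.3 z 104.0
grip sd n=234 centre 530.1,11.1 size 42x21 yaw(long) 10.2 z 171.4
plate w n=6655 centre 524.5,-12.6 size 186x55 yaw(long) 8.8 z 104.9
grip w n=1061 centre 531.4,8.2 size 43x18 yaw(long) 9.0 z 171.9
plane [-9.50000e-02  2.30000e-02  1.02403e+02]
```

View pics/w9.png

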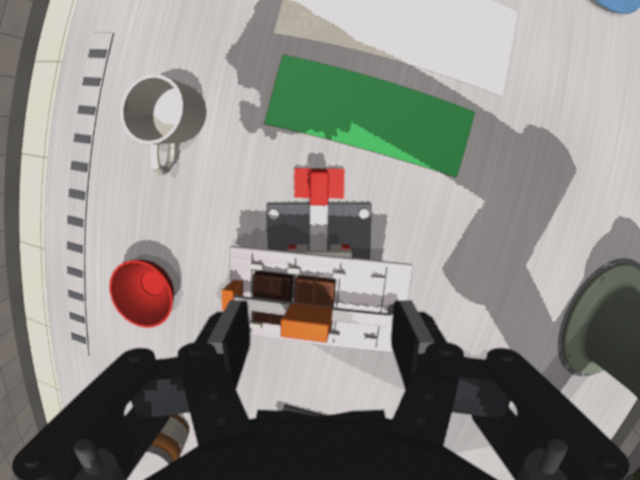

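```bash
python3 - <<'E'
from wm import *
grip(1.0)
go(529.2,9.8,260,189.2); go(529.2,9.8,159,189.2,lin=True,v=80,th=8); st("down")
grip(0.0,90); dwell(.2); st("held")
go(524,10.2,195,189.2,lin=True,v=40); st("up1")
go(522,11,270,189.2,lin=True,v=80); dwell(.3); st("up")
for c in ("scene","side"):
    im,P,m=world_map(c); cv2.imwrite(f"pics/{c}5.png",im[60:420,100:580])
    for lo in (195,):
        pl=P[(np.hypot(P[...,0]-522,P[...,1]-11)<110)&(P[...,2]>lo)&(P[...,2]<227)]
        pl=pl[(np.hypot(pl[:,0]-522,pl[:,1]-11)>0)]
        a=np.deg2rad(9.2); u=(pl[:,:2]-[522,11])@np.array([[np.cos(a),-np.sin(a)],[np.sin(a),np.cos(a)]])
        for xx in range(-90,91,30):
            s=pl[(abs(u[:,0]-xx)<8)&(abs(abs(u[:,1])-40)<6)]; print(c,xx,len(s),np.round(np.median(s[:,2]),1) if len(s) else "")
E
```

```text
down t 97.2 tcp [529.6   9.8 159.5] rpy [-3.141e+00  1.000e-03 -2.981e+00] F [0.1 0.  0.6] op 1.003 gf 0.0 j6 -0.28
held t 98.0 tcp [529.   10.9 159.2] rpy [ 3.139  0.    -2.98 ] F [-2.   4.4  5.3] op 0.195 gf 87.6 j6 -0.28
up1 t 99.1 tcp [523.4  10.  194.6] rpy [-3.141e+00 -1.000e-03 -2.981e+00] F [-0.6  0.2 -6.7] op 0.193 gf 87.9 j6 -0.28
up t 100.5 tcp [521.8  11.  269.6] rpy [ 3.141e+00 -1.000e-03 -2.981e+00] F [-0.4  0.4 -6.8] op 0.197 gf 87.9 j6 -0.28
scene -90 45 222.3
scene -60 29 217.9
scene -30 38 214.3
scene 0 41 210.4
scene 30 44 206.2
scene 60 68 203.5
scene 90 43 198.9
side -90 66 223.2
side -60 41 221.0
side -30 65 217.6
side 0 31 212.5
side 30 30 208.3
side 60 48 205.6
side 90 9 201.1
```

View pics/scene5.png

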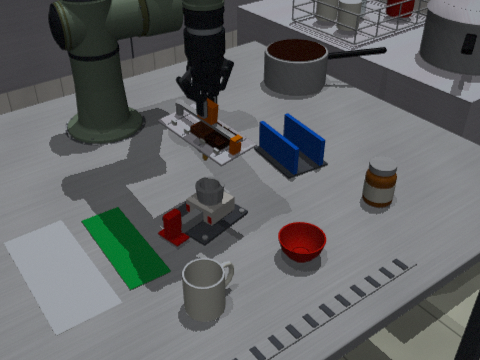

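```bash
python3 - <<'E'
from wm import *
def ori(yaw,tilt):
    c=np.deg2rad(yaw-180); ax=np.array([-np.sin(c),np.cos(c),0])
    return (R.from_rotvec(ax*tilt)*R.from_euler("xyz",[np.pi,0,np.deg2rad(yaw)])).as_euler("xyz")
t=-0.128
movel([521.8,11,270],ori(189.2,t),max_speed=40); st("level")
movel([480,160,280],ori(182,t),max_speed=150)
movel([442.6,307.8,280],ori(176.4,t),max_speed=150); dwell(.3); st("above")
for c in ("scene","side"):
    im,P,m=world_map(c)
    g=rect(im,P,(442.6,307.8),130,207,226,show=c+" plate")
    Q=g[3]; A=np.c_[Q[:,:2]-[442.6,307.8],np.ones(len(Q))]; print("plane",np.linalg.lstsq(A,Q[:,2],rcond=None)[0].round(3))
    cv2.imwrite(f"pics/{c}6.png",im[60:420,100:580])
    for n in ["stand","carrier"]: print(n,[(np.round(cw(m,q["point"]),1).tolist(),round(q["score"],2)) for q in place_of(c,n)[:1]])
    rect(im,P,(445,308),130,74,84,((95,100,30),(135,255,255)),show="rails")
    rect(im,P,(445,308),140,-4,4,((0,0,0),(179,70,75)),show="standfoot")
E
```

```text
level t 100.8 tcp [520.1  10.9 270. ] rpy [ 3.141  0.125 -2.982] F [ 0.7 -0.7 -6.7] op 0.196 gf 87.8 j6 -0.30
above t 103.5 tcp [442.8 307.4 280.1] rpy [3.142 0.128 3.078] F [-0.1 -0.1 -6.5] op 0.195 gf 87.8 j6 0.57
scene plate n=864 centre 446.9,305.8 size 193x102 yaw(long) -2.8 z 221.2
plane [-2.00000e-03  2.50000e-02  2.21708e+02]
stand [([449.4, 311.3, 2.4], 0.78)]
carrier [([442.4, 307.5, 217.5], 0.73)]
rails n=224 centre 447.7,269.0 size 162x16 yaw(long) -5.7 z 79.3
standfoot n=162 centre 474.1,268.8 size 196x96 yaw(long) 29.9 z 0.9
side plate n=4403 centre 444.2,308.7 size 193x101 yaw(long) -3.9 z 222.7
plane [2.00000e-03 1.70000e-02 2.22464e+02]
stand [([454.0, 307.2, 0.0], 0.94)]
carrier [([446.6, 306.9, 276.4], 0.64)]
rails n=853 centre 453.1,348.3 size 161x13 yaw(long) -6.4 z 80.2
standfoot n=85 centre 537.6,281.2 size 40x26 yaw(long) 70.3 z 0.6
```

View pics/side6.png

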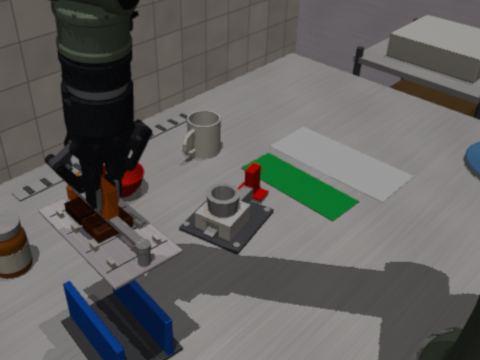

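```bash
python3 - <<'E'
from wm import *
def ori(yaw,tilt):
    c=np.deg2rad(yaw-180); ax=np.array([-np.sin(c),np.cos(c),0])
    return (R.from_rotvec(ax*tilt)*R.from_euler("xyz",[np.pi,0,np.deg2rad(yaw)])).as_euler("xyz")
o=ori(174.8,-0.128)
movel([447.5,308,230],o,max_speed=60)
print(movel([447.5,308,156],o,max_speed=60,threshold=8)); st()
dwell(.2)
print(movel([447.5,308,138],o,max_speed=12,threshold=5)); st("on")
grip(0.45); dwell(.2); st("rel"); grip(1.0)
go(447.5,308,260,174.8,lin=True,v=100) if False else movel([447.5,308,260],o,max_speed=100)
for c in ("scene","side"):
    im,P,m=world_map(c)
    g=rect(im,P,(447,308),130,83,95,show=c+" plate")
    Q=g[3]; A=np.c_[Q[:,:2]-[447,308],np.ones(len(Q))]; print("plane",np.linalg.lstsq(A,Q[:,2],rcond=None)[0].round(3))
    rect(im,P,(447,308),50,152,165,show="grip"); rect(im,P,(447,308),105,110,120,show="bar")
E
```

```text
False
 t 106.2 tcp [447.9 308.2 156.5] rpy [3.141 0.129 3.051] F [-0.2  0.1 -6.4] op 0.194 gf 87.8 j6 0.59
True
on t 107.3 tcp [447.4 308.2 144.7] rpy [3.141 0.128 3.051] F [-1.2  0.6  5.5] op 0.195 gf 89.4 j6 0.59
rel t 107.9 tcp [445.4 307.1 142.6] rpy [-3.139  0.123  3.051] F [0.5 0.3 0.3] op 0.453 gf 0.0 j6 0.59
scene plate n=875 centre 452.0,307.3 size 195x104 yaw(long) -4.7 z 86.4
plane [4.0000e-03 1.0000e-03 8.7001e+01]
grip n=91 centre 452.4,306.8 size 45x20 yaw(long) -7.1 z 157.3
bar n=242 centre 450.7,308.2 size 188x26 yaw(long) -6.8 z 115.4
side plate n=4544 centre 449.1,308.7 size 193x101 yaw(long) -5.0 z 86.7
plane [ 3.0000e-03 -1.0000e-03  8.7099e+01]
grip n=341 centre 448.0,308.6 size 43x18 yaw(long) -4.1 z 158.1
bar n=501 centre 399.2,312.7 size 86x18 yaw(long) -5.3 z 116.3
```

```bash
python3 - <<'E'
from wm import *
def tun(d): a=np.deg2rad(12.8); return 518.4+d*np.sin(a),11.9-d*np.cos(a)
go(*tun(60),320,282.8); dwell(.2)
im,P,m=world_map("wrist"); cv2.imwrite("pics/w10.png",im)
g=rect(im,P,tun(112),90,58,78,((0,120,50),(10,255,255)),show="handle top")
print("expected",tun(112)); print([(np.round(cw(m,q["point"]),1).tolist(),round(q["score"],2)) for q in place_of("wrist","wedge")[:1]])
rect(im,P,(530,-60),75,26,45,((0,0,40),(179,70,255)),show="blade")
rect(im,P,(500,-195),180,-5,9,((45,100,30),(85,255,255)),show="board")
im,P,m=world_map("scene")
rect(im,P,tun(112),90,58,78,((0,120,50),(10,255,255)),show="handle top s")
E
```

```text
handle top n=675 centre 544.0,-100.6 size 34x20 yaw(long) -77.2 z 69.2
expected (np.float64(543.2134317333803), np.float64(-97.31672768222307))
[([542.5, -98.2, 8.1], 0.66)]
blade n=2289 centre 529.3,-36.0 size 91x76 yaw(long) -77.9 z 41.3
board n=14255 centre 498.3,-196.9 size 248x88 yaw(long) -1.8 z 3.6
handle top s n=158 centre 548.4,-100.3 size 37x21 yaw(long) -76.3 z 68.3
```

View pics/w10.png

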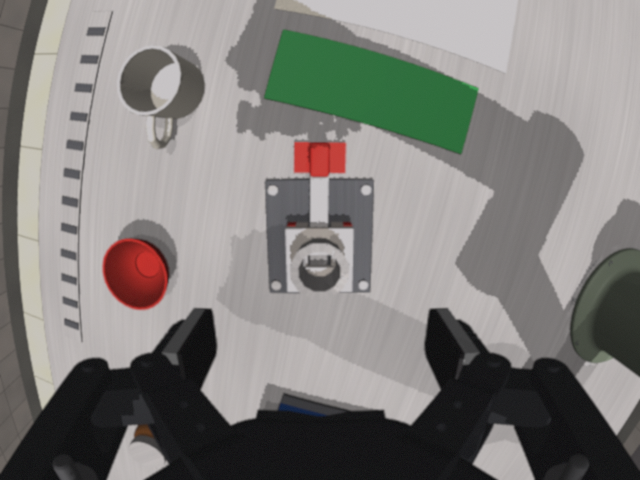

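```bash
python3 - <<'E'
from wm import *
def tun(d): a=np.deg2rad(12.8); return 518.4+d*np.sin(a),11.9-d*np.cos(a)
grip(0.7)
x,y=543.6,-98.7
go(x,y,130,282.8); go(x,y,47.8,282.8,lin=True,v=60,th=8); st("down")
grip(0.0,90); dwell(.2); st("held")
a=np.deg2rad(12.8)
for s in (20,60,112):
    r=go(x+s*np.sin(a),y-s*np.cos(a),48.3,282.8,lin=True,v=50,th=15); st(f"{s} {r}")
    if r: raise SystemExit
p=read_tcp_pos()
go(p[0],p[1],180,282.8,lin=True,v=100)
go(433,-197,180,178.2); go(433,-197,60,178.2,lin=True,v=100); dwell(.2)
r=go(433,-197,36,178.2,lin=True,v=12,th=4); st(f"set {r}")
grip(0.5); st("rel"); p=read_tcp_pos(); go(p[0],p[1],200,178.2,lin=True,v=100)
go(400,-60,320,180)
for c in ("scene","side"):
    im,P,m=world_map(c); cv2.imwrite(f"pics/{c}7.png",im)
    rect(im,P,(433,-197),60,55,75,((0,120,50),(10,255,255)),show="handle top"); rect(im,P,(449,308),130,83,95,show=c+" plate")
    for n in ["wedge","wedge_tip"]: print(c,n,[(np.round(cw(m,q["point"]),1).tolist(),round(q["score"],2)) for q in place_of(c,n)[:1]])
E
```

```text
down t 115.1 tcp [543.9 -98.8  48.2] rpy [-3.141 -0.    -1.347] F [-0.2 -1.2  0.3] op 0.702 gf 0.0 j6 -2.11
held t 115.7 tcp [543.9 -98.7  48.2] rpy [-3.141 -0.    -1.347] F [-0.2  0.4  5.5] op 0.221 gf 87.5 j6 -2.11
20 False t 116.3 tcp [ 548.2 -119.2   48.2] rpy [ 3.142e+00 -1.000e-03 -1.348e+00] F [ 0.8 -1.6  1. ] op 0.227 gf 87.4 j6 -2.14
60 False t 117.2 tcp [ 556.7 -157.2   48.2] rpy [ 3.141 -0.    -1.347] F [ 0.3 -0.1 -1.7] op 0.221 gf 87.5 j6 -2.20
112 False t 118.4 tcp [ 568.2 -207.5   48.2] rpy [ 3.141  0.    -1.347] F [-0.1  0.6 -2.3] op 0.225 gf 87.6 j6 -2.27
set True t 124.2 tcp [ 433.  -197.    44.3] rpy [ 3.142 -0.     3.11 ] F [-1.1  0.1  4.6] op 0.222 gf 88.4 j6 -0.55
rel t 124.6 tcp [ 432.1 -196.5   43.4] rpy [ 3.141e+00 -2.000e-03  3.110e+00] F [0.3 0.  0.4] op 0.499 gf 0.0 j6 -0.55
handle top n=112 centre 434.0,-197.4 size 38x21 yaw(long) -0.6 z 64.3
scene plate n=884 centre 451.2,307.2 size 195x104 yaw(long) -4.4 z 86.3
scene wedge [([430.7, -197.4, 2.1], 0.66)]
scene wedge_tip [([598.4, -202.6, 1.3], 0.66)]
handle top n=170 centre 429.8,-195.1 size 35x21 yaw(long) -3.4 z 64.7
side plate n=4553 centre 449.0,308.4 size 192x100 yaw(long) -5.0 z 86.7
side wedge [([428.0, -194.0, 2.9], 0.9)]
side wedge_tip [([451.0, 308.1, 80.5], 0.6)]
```

View pics/scene7.png

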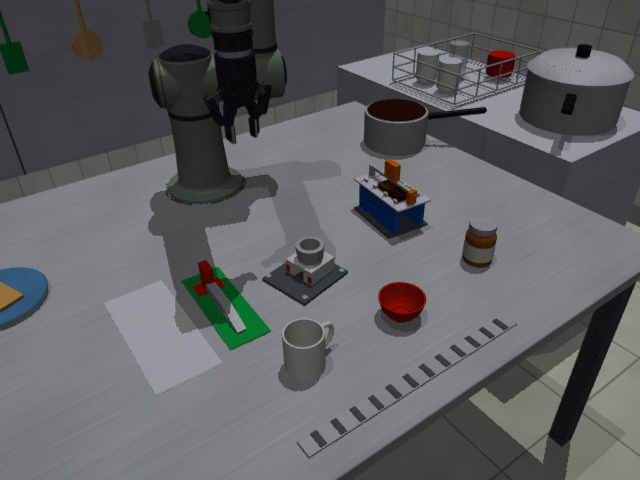

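The carrier sits level on the stand around (392,200), the wedge is flat on the board around (220,300), and the bystanders have not moved.

```bash
python3 -c "
from bench import *
dwell(.3); print(sign_off())"
```

```text
the job is handed in; nothing more can be done
None
```

I ran every step and handed the job in at about 125 s: the carrier is back on the cooling stand with both panels that were there (dark and milk) and its bar shut, and the wedge is on its green board. The hand-in call gave no verdict, so success rests on my own camera and force checks.

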